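# Unload the test fixture lid and hold it on its balance point

### The arm

A 6-joint arm with a two-finger parallel gripper is mounted at the origin on a cart in front of the work surface, level with it; the furniture and walls round the work are solid. World frame = base frame: x ahead of the robot, y to its left, z up, the work surface at z = 0. Lengths are in m, angles in degrees, forces in N, time in s.
With the tool pointing down it reaches from about 0.35 to 0.875 m from the base axis. Payload 15.5 kg.
Tool frame: the origin (TCP) lies at the very end of the fingers, on their centre line; the grasp point (between the pads) lies arm.grip_depth behind it (arm.grip_depth is the distance from the TCP to the grasp point, in m); z points along the fingers, y is the line along which they close (so a half turn about z gives the same grasp; the last joint's range is limited). The gripper opens to 85 mm and grips with 20 to 120 N. Pads are 22 mm wide; open, the fingers measure 114 mm over their backs; the gripper's body (76 mm by 85 mm) begins 54 mm behind the grasp point. The pads swing forward as they close: fully open they stand 13 mm farther back than shut.
Start: joints at [-5.472, 28.281, 77.091, -0, 74.628, -5.472], TCP at [0.625, 0, 0.231] pointing down, gripper open.
Joint ranges: [-166.48, 166.48], [-47.26, 123.95], [12.59, 153.08], [-70.14, 250.14], [6.76, 159.57], [-176.63, 176.63]. Speed limits (degrees/s): [108.29, 108.29, 147.25, 172.46, 172.46, 172.46].

### API

Orientations are given as a 3x3 rotation matrix whose columns are the frame's x, y, z axes.
In Python, from workcell import arm gives the robot as it stands.
- The arm moves only by the shell command python3 -m inch 'ROWS' [FORCE]. ROWS is JSON, a list of rows, each a list of 7 numbers: the shift along the tool's x, y, z scaled (see below), then the turn, a rotation vector about the tool's x, y, z scaled (see below), then the closure in counts, from 0 (fully open) to 255 (shut). A call has 1 to 20 rows; each row shifts and turns the commanded pose from where the row before left it, along the tool's axes as they then stand; what a row does not reach is not made up. The controller multiplies each number of a shift by 0.02 m and each number of a turn by 180 degrees. A row lasts 1/12 s, in which the tool goes at most 41.7 mm and 7.16 degrees, less where a joint would pass 70% of its speed; a pose out of reach is approached as far as the arm can. A call with a number of a shift or a turn outside -1 to 1 is refused whole. A call with a gripper value outside its range is refused whole. The fingers move at their own pace and stop on an object; FORCE is the grip in N (left out, the last holds). Time passes only in rows, so rows that do not move let the fingers close. It gives the time, the measured TCP pose, the force, the opening and the grip force at its end, in the units of the state.
- arm.get_obs(): the state, without advancing time (a new reading comes with each control period).
- arm.capture(name): name is "scene" or "side" or "wrist"; returns the picture (480x640x3 uint8, blue, green, red); there is no depth.
- arm.camera_info(name): a dict with "camera_matrix" (3x3 intrinsics, pixels), "rvec" (rotation vector, rad) and "tvec" (3), from world to camera coordinates, as OpenCV has them; the wrist camera has in their place "hand_eye" (4x4, takes a point from camera to tool coordinates, whose origin is the TCP and whose axes are the flange's). Camera axes: x right, y down, z forward; pixel columns grow to the right and rows downward; lengths in m; the calibration is good to about 2 mm. A picture is of the moment at which its call begins: read the wrist's pose just before it. camera_info takes no time and is no camera call.
- arm.close_job(): hands the job in; it is judged then, once.
The state is a dict: "time": time; "qpos": joint angles; "dq": joint speeds; "effort": joint torques, N m; "eef_pos": TCP position; "ee_rot": TCP orientation; "contact_force": force on the tool from outside, world axes, zero at the start; "wrist_torque": the same for the moment, N m; "width": finger opening in m; "finger_force": force on a finger pad.
Only numpy, scipy, OpenCV 4.12 (cv2) and the standard library are available. Lean on these libraries where they do the work, as an engineer would, in place of code of your own. Each camera call takes 0.05 s, during which the arm holds its last target. There are 200 camera calls.

### The job

Take the hold-down weight off the closed lid of the board test fixture and hang it by its wire handle on the hook of the stand. Then take the lid by its handle and swing it up and back, past upright, to the point where it just balances over its hinge, without letting it fall over backwards, and finish there with the gripper still holding the lid, still and on balance, so that the board can be changed. Leave the other things on the bench where they are.

Things in the scene. Friction and masses are not known exactly. Their poses are not given: they have to be found in the camera images.
- fixture: board test fixture, fixed to the bench: grey open-topped box 130 x 130 x 65 mm (with 4 mm thin foot flanges to 78 mm either side of its centre in y) with a circuit board inside, covered by a bare aluminium lid. Origin: centre of the underside. x points from its front (handle side, towards the robot) to its back (hinge side), y along the hinge, z up. The top of the closed lid is 73 mm above the origin
- lid (a joint): angle of the fixture's lid in rad: 0 closed and level, grows as its front is swung up and back, pi/2 = lid plate upright, stop at 2.35. The lid weighs 0.45 kg and has only very slight hinge friction. A heavy steel pressure plate on its underside puts its centre of mass 63 mm from the hinge and 8 mm below the lid plate's mid-plane, so the balance point is at 1.70 (leaning 0.13 rad, 7.5 degrees, back beyond upright). Below it the lid falls shut, above it the lid falls back
- lid_bar (a point): middle of the lid's handle, moves with the lid: a U-shaped dark steel handle in the plane of the lid at the middle of its front edge, a bar of 12 mm diameter along the fixture's y held by two flat arms (each 6 mm thick, 12 mm high). 50 mm wide over the outside of the arms, 38 mm between them, 27 mm open between bar and lid edge. 159 mm from the hinge axis. The point's axes turn with the lid
- lid_pin (a point): middle of the lid's hinge axis, which runs along the fixture's y; at x = 62, z = 69 mm in the fixture's frame, 8 mm lid plate centred on it
- weight: hold-down weight standing on the lid, loose, about 0.2 kg: steel disc 48 mm diameter, 18 mm high, with an upright wire bail (6 mm wire, two legs 42 mm apart along its y, meeting in a roof-shaped top) and on top of it a black grip block 14 (x) x 30 (y) x 40 (z) mm. 114 mm high in all; block from 74 to 114 mm above the underside. Origin: centre of the underside, z up. The open window of the handle runs through along x, between the legs (36 mm wide) and from 18 to 73 mm height
- bail_top (a point): underside of the top of the weight's wire bail, in its middle, 73 mm above the weight's underside: this point rests on the hook
- weight_grip (a point): middle of the weight's grip block, 96 mm above its underside; its y axis is along the 30 mm width
- hook_stand: hook stand, fixed: round foot 90 mm diameter, 14 mm post at the origin, 227 mm high; a hook of 8 mm steel rod leaves the post level at 215 mm height along the stand's -x (roughly towards the robot). Origin: centre of the foot's underside, z up
- hook_seat (a point): where the weight's handle is to hang: upper side of the level part of the hook, 42 mm out from the post axis, 219 mm above the bench; axes as the stand's
- hook_tip (a point): highest point of the hook's upturned end, 75 mm out from the post (the end reaches 79 mm), 232 mm above the bench, 13 mm above the seat
- flux_bottle: small brown bottle 30 x 30 x 73 mm, bystander, origin under its centre
- camera_module: camera module 24 x 25 x 18 mm, bystander, origin under its centre
- solder_reel: reel 48 x 48 x 40 mm, bystander, origin under its centre
- heat_sink: heat sink 40 x 40 x 20 mm, bystander, origin under its centre
Things that resemble listed ones, but are neither listed nor needed, are in the scene too. Leave any green look-alike of the weight alone.

How it is judged (in metres and radians):
On the way, in this order (a step that is already met when the one before it is completed fails the run):
1. the weight hangs by its wire handle on the hook, let go, while the lid is still closed (contact force between weight and hook_stand above 0.8 N and distance between bail_top and hook_seat below 0.035 m and contact force between the fingers and weight below 0.1 N and angle between weight's own z axis and vertical below 0.3 rad and value of joint lid below 0.08 rad), for 0.3 s.
2. the lid is being swung up by the gripper (value of joint lid above 0.5 rad and contact force between the fingers and lid above 0.3 N).
At the end, for the whole second after the job is handed in: The lid is still (under 0.05 rad/s) at 1.70 rad within 0.07 rad, fingers touching it with over 0.5 N; the weight hangs by its wire handle on the hook (bail top within 35 mm of the seat, upright within 0.3 rad, under 0.1 m/s), touched by neither fingers nor lid (value of joint lid between 1.63 and 1.77 rad and velocity of joint lid between -0.05 and 0.05 rad/s and contact force between the fingers and lid above 0.5 N and contact force between weight and lid below 0.1 N and linear speed of weight below 0.1 m/s and contact force between weight and hook_stand above 0.8 N and distance between bail_top and hook_seat below 0.035 m and contact force between the fingers and weight below 0.1 N and angle between weight's own z axis and vertical below 0.3 rad); the arm keeps its last pose, push and grip.
It fails at once if the lid goes far past its balance point (beyond 2.0 rad) and falls over backwards (value of joint lid above 2 rad).
It fails at once if a bystander is pushed more than 30 mm (distance of any of flux_bottle, camera_module, solder_reel, heat_sink from where it was at the start of the episode above 0.03 m).
It also fails if it takes over 67 s, if anything falls off the work surface, if the arm or the gripper's body presses on something with over 40 N, if the wrist force passes 120 N, or if a joint passes its speed limit or range.

## Working session

There is one attempt and no reset: what is moved stays moved. The work goes in short steps, Python scripts to look and compute and a shell command to move; the robot and the scene stay as the last step left them, time stands still between calls to the robot, and variables do not carry over. Pictures are saved under pics/ and viewed, at most 10 in all, crops included, and the job is handed in when it is done.

```bash
ls; mkdir -p pics; python3 - <<'E'
from workcell import arm
import cv2, numpy as np
o=arm.get_obs(); print(o, arm.grip_depth)
for n in("scene","side","wrist"):
    cv2.imwrite(f"pics/{n}0.png",arm.capture(n)); print(n,arm.camera_info(n))
E
```

```text
pics
{'time': 0.0, 'qpos': array([-5.47436570e+00,  2.83163003e+01,  7.71282684e+01, -1.40709592e-03,
        7.46288425e+01, -5.47181436e+00]), 'dq': array([ 0.03617462,  0.08171772,  0.07161906, -0.06054349, -0.05270601,
        0.02186339]), 'effort': array([-2.68344644e-03, -8.82162237e+01, -3.83866239e+01, -4.40739132e-04,
        1.02696815e-02,  1.38197843e-04]), 'eef_pos': array([6.24626167e-01, 2.48542909e-06, 2.30678168e-01]), 'ee_rot': array([[ 3.80672822e-05,  9.99999183e-01, -1.27768101e-03],
       [ 9.99999994e-01, -3.79412553e-05,  9.86613001e-05],
       [ 9.86127427e-05, -1.27768476e-03, -9.99999179e-01]]), 'contact_force': array([-0.72844442, -0.37087622, -0.33920841]), 'wrist_torque': array([-0.04258802,  0.00533925, -0.00703329]), 'finger_force': 0.0, 'width': 0.08520990701487098} 0.0187
scene {'camera_matrix': array([[473.60411561,   0.        , 324.18767421],
       [  0.        , 473.60411561, 248.61850763],
       [  0.        ,   0.        ,   1.        ]]), 'rvec': array([ 1.99324417, -1.02837889,  0.50022467]), 'tvec': array([-0.45629558,  0.28567832,  0.91448483])}
side {'camera_matrix': array([[572.80328734,   0.        , 325.4580456 ],
       [  0.        , 572.80328734, 231.92098733],
       [  0.        ,   0.        ,   1.        ]]), 'rvec': array([ 2.21363373, -0.55743567,  0.23860954]), 'tvec': array([-0.52477054,  0.14935086,  1.52620062])}
wrist {'camera_matrix': array([[427.13254038,   0.        , 322.16318703],
       [  0.        , 427.13254038, 238.83535473],
       [  0.        ,   0.        ,   1.        ]]), 'hand_eye': array([[-1.19625809e-03, -9.60132254e-01, -2.79543599e-01,
         7.08433457e-02],
       [ 9.99999022e-01, -9.46123081e-04, -1.02972714e-03,
         1.66248028e-04],
       [ 7.24191591e-04, -2.79544557e-01,  9.60132447e-01,
        -1.42063335e-01],
       [ 0.00000000e+00,  0.00000000e+00,  0.00000000e+00,
         1.00000000e+00]])}
```

View pics/scene0.png

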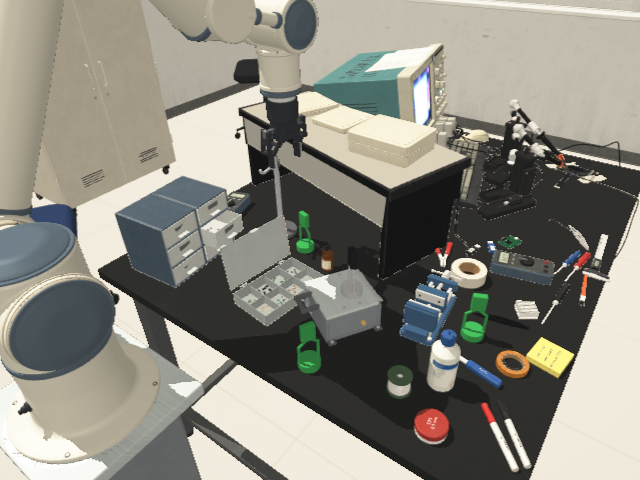

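View pics/side0.png

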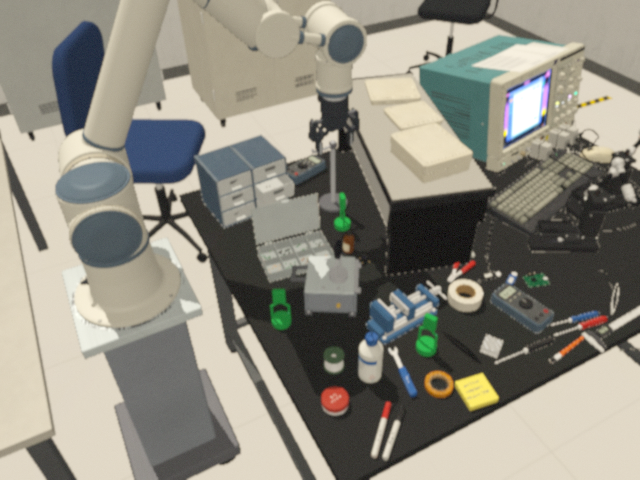

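The scene view shows the fixture near (345,305) with a steel weight on it at (350,285), and the stand post at (278,190) behind the gripper. The side view shows the fixture at (332,285) and the stand at (333,180). Weight candidates: the steel one on the lid (350,285), and green look-alikes at (309,350), (304,235) and (476,318). I choose the one on the lid and check it in a close crop.

```bash
python3 - <<'E'
import cv2, numpy as np
s=cv2.imread("pics/scene0.png"); d=cv2.imread("pics/side0.png"); w=cv2.imread("pics/wrist0.png")
a=cv2.resize(s[255:355,290:390],(400,400),interpolation=cv2.INTER_CUBIC)
b=cv2.resize(d[240:320,290:370],(400,400),interpolation=cv2.INTER_CUBIC)
cv2.imwrite("pics/crop1.png",np.hstack([a,b]))
E
```

```text
(no output)
```

View pics/crop1.png

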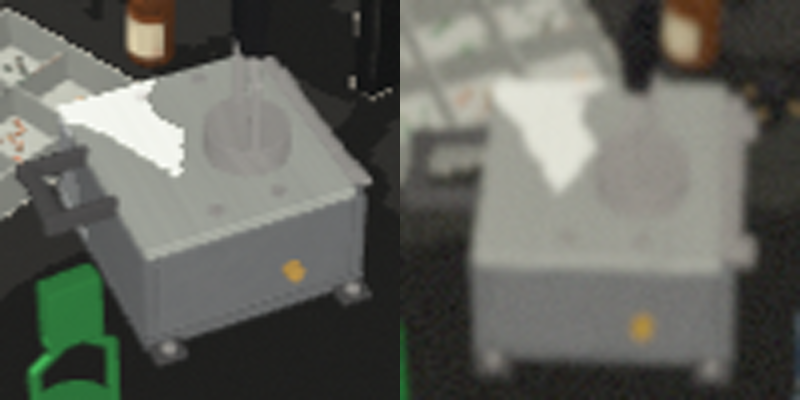

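View pics/wrist0.png

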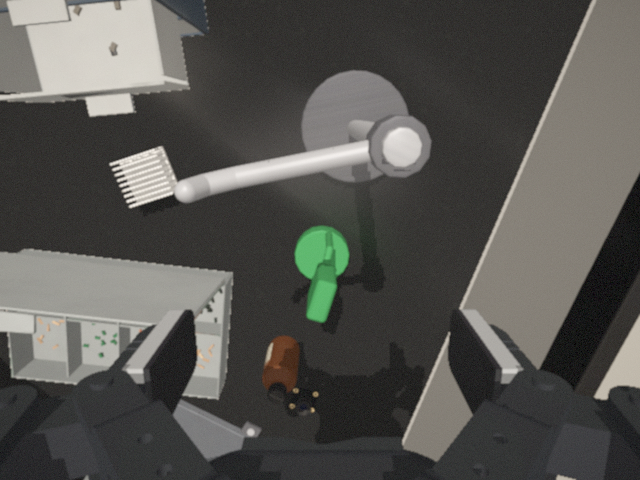

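The crop confirms the weight: a steel disc on the lid with its block facing the camera edge-on, grip hard to see against the shine. The wrist view shows the stand foot (356,127), post top (403,147), hook tip (186,190), bottle (282,365), heat sink (143,178), camera module (303,402) and a green decoy (320,270).

```bash
cat > h.py <<'E'
from workcell import arm
import cv2, numpy as np
def cam(n,o=None):
    i=arm.camera_info(n); K=i["camera_matrix"]
    if n=="wrist":
        T=np.eye(4); T[:3,:3]=o["ee_rot"]; T[:3,3]=o["eef_pos"]; T=T@i["hand_eye"]
        return K,T[:3,:3],T[:3,3]
    R=cv2.Rodrigues(i["rvec"])[0].T; return K,R,-R@i["tvec"]
def onz(C,px,z):
    K,R,c=C; d=R@np.linalg.solve(K,[*px,1.]); return c+d*(z-c[2])/d[2]
def proj(C,p):
    K,R,c=C; q=K@(R.T@(np.asarray(p)-c)); return q[:2]/q[2]
E
python3 - <<'E'
from h import *
np.set_printoptions(precision=4,suppress=True)
o=arm.get_obs(); W=cam("wrist",o); S=cam("scene"); D=cam("side")
for n,p,z in [("foot",(356,127),.004),("post",(403,147),.227),("tip",(186,190),.225),("rodpost",(365,153),.215),("bottle",(282,365),.036),("camm",(303,402),.018),("hs",(143,178),.02)]: print(n,onz(W,p,z))
q=lambda u,v:(290+u/4,255+v/4)
for n,p,z in [("FR",(150,255),.073),("BR",(368,182),.073),("FL",(62,105),.073),("BL",(270,58),.073),("bar1",(22,172),.073),("bar2",(62,225),.073),("disc",(247,130),.089)]: print(n,onz(S,q(*p),z))
print("sidedisc",onz(D,(290+640/5*1,240+165/5*1),.089))
print(proj(S,onz(W,(403,147),.227)))
E
```

```text
foot [0.6527 0.0608 0.004 ]
post [0.6518 0.0604 0.227 ]
tip [0.5772 0.0456 0.225 ]
rodpost [0.6403 0.0574 0.215 ]
bottle [ 0.5881 -0.1453  0.036 ]
camm [ 0.6055 -0.1979  0.018 ]
hs [0.4763 0.0206 0.02  ]
FR [ 0.3771 -0.3003  0.073 ]
BR [ 0.4885 -0.3637  0.073 ]
FL [ 0.4461 -0.1896  0.073 ]
BL [ 0.5485 -0.2631  0.073 ]
bar1 [ 0.3892 -0.2065  0.073 ]
bar2 [ 0.3689 -0.2496  0.073 ]
disc [ 0.4716 -0.2973  0.089 ]
sidedisc [ 0.6473 -0.3944  0.089 ]
[275.5953 158.9899]
```

```bash
python3 -m inch '[[-1,-0.54,-0.15,0,0,0,0],[-1,-0.54,-0.15,0,0,0,0],[-1,-0.54,-0.15,0,0,0,0],[-1,-0.54,-0.15,0,0,0,0],[-1,-0.54,-0.15,0,0,0,0],[-1,-0.54,-0.15,0,0,0,0],[-1,-0.54,-0.15,0,0,0,0],[-1,-0.54,-0.15,0,0,0,0],[-1,-0.54,-0.15,0,0,0,0],[-1,-0.54,-0.15,0,0,0,0],[-1,-0.54,-0.15,0,0,0,0],[-1,-0.54,-0.15,0,0,0,0],[-1,-0.54,-0.15,0,0,0,0],[-1,-0.54,-0.15,0,0,0,0],[-1,-0.54,-0.15,0,0,0,0],[-1,-0.54,-0.15,0,0,0,0],[-1,-0.54,-0.15,0,0,0,0],[0,0,0,0,0,0,0],[0,0,0,0,0,0,0],[0,0,0,0,0,0,0]]'
python3 - <<'E'
from h import *
import pickle
o=arm.get_obs(); cv2.imwrite("pics/wrist1.png",arm.capture("wrist")); pickle.dump(o,open("w1.pkl","wb"))
cv2.imwrite("pics/scene1.png",arm.capture("scene"))
E
```

```text
time: 1.82
eef_pos: [0.4414, -0.3396, 0.2821]
ee_rot: [[0.0, 1.0, -0.0], [1.0, -0.0, 0.001], [0.001, -0.0, -1.0]]
contact_force: [0.1, -0.4, -0.9]
width: 0.0854
finger_force: 0.0
```

View pics/wrist1.png

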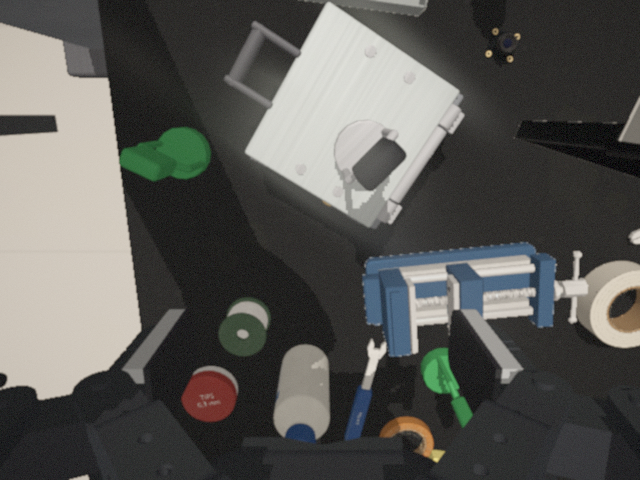

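The fixture lid has corners near (330,3), (463,97), (375,227), (247,152). The bar runs from (257,25) to (228,78), and the weight's disc is at (366,155) with its dark block at (378,162). I'll enlarge it.

```bash
python3 - <<'E'
import cv2
a=cv2.imread("pics/wrist1.png")[0:240,215:475]
cv2.imwrite("pics/crop2.png",cv2.resize(a,None,fx=2.5,fy=2.5,interpolation=cv2.INTER_CUBIC))
E
```

```text
(no output)
```

View pics/crop2.png

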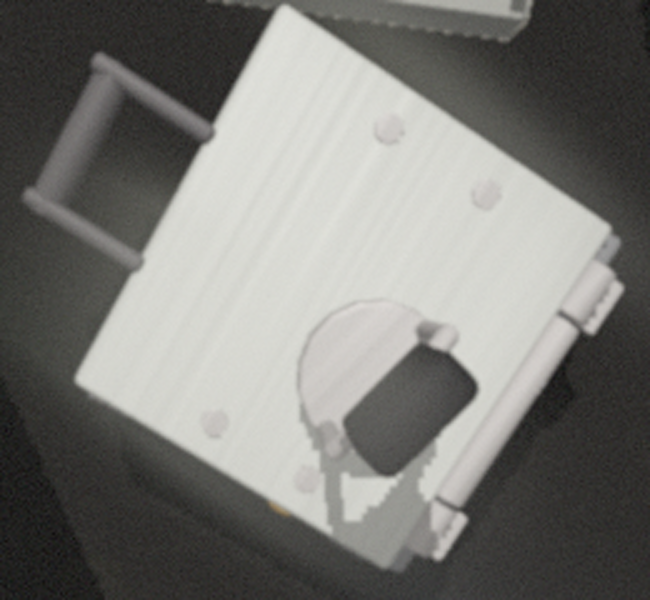

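```bash
python3 - <<'E'
from h import *
import pickle
from scipy.optimize import minimize
np.set_printoptions(precision=4,suppress=True)
o=pickle.load(open("w1.pkl","rb")); W=cam("wrist",o)
q=lambda u,v:(215+(u+.5)/2.5-.5,(v+.5)/2.5-.5)
for n,p,z in [("FL",(285,5),.073),("BL",(612,232),.073),("FR",(77,380),.073),("BR",(388,568),.073),("bara",(100,62),.075),("barb",(30,196),.075),("barfrontmid",(66,128),.072),("disc",(367,370),.091),("leg1",(440,335),.115),("leg2",(330,437),.105)]: print(n,onz(W,q(*p),z))
im=cv2.imread("pics/wrist1.png"); g=im.max(2)
m=np.zeros_like(g); 
sub=(g<100).astype(np.uint8); sub[:135]=0; sub[193:]=0; sub[:,:349]=0; sub[:,408:]=0
n,l,st,ce=cv2.connectedComponentsWithStats(sub); k=1+np.argmax(st[1:,4]); M=(l==k); print(st[k],ce[k])
def hull(p):
    x,y,a=p; c,s=np.cos(a),np.sin(a); pts=[]
    for z in(.147,.187):
        for u in(-.007,.007):
            for v in(-.015,.015):
                pts.append(proj(W,(x+u*c-v*s,y+u*s+v*c,z)))
    r=np.zeros_like(g); cv2.fillConvexPoly(r,cv2.convexHull((np.array(pts)*16).round().astype(np.int32)),1,shift=4); return r>0
f=lambda p:1-(hull(p)&M).sum()/(hull(p)|M).sum()
b=min((minimize(f,[.463+dx,-.315+dy,np.radians(a)],method="Nelder-Mead",options=dict(initial_simplex=[[.463+dx,-.315+dy,np.radians(a)],[.47+dx,-.315+dy,np.radians(a)],[.463+dx,-.308+dy,np.radians(a)],[.463+dx,-.315+dy,np.radians(a+10)]])) for dx in(-.01,.01) for dy in(-.01,.01) for a in(-55,-40)),key=lambda r:r.fun)
print(b.x,np.degrees(b.x[2]),b.fun)
E
```

```text
FL [ 0.4462 -0.1888  0.073 ]
BL [ 0.5482 -0.2523  0.073 ]
FR [ 0.3793 -0.2974  0.073 ]
BR [ 0.4817 -0.3603  0.073 ]
bara [ 0.3913 -0.2043  0.075 ]
barb [ 0.3681 -0.2417  0.075 ]
barfrontmid [ 0.3796 -0.222   0.072 ]
disc [ 0.4714 -0.2931  0.091 ]
leg1 [ 0.4895 -0.2817  0.115 ]
leg2 [ 0.4596 -0.3116  0.105 ]
[ 353  137   53   53 1520] [378.4868 163.1711]
[ 0.4734 -0.2954 -0.7467] -42.78168955724453 0.20502092050209209
```

```bash
python3 -m inch '[[0.75,0.52,0,0,0,0,0],[0.75,0.52,0,0,0,0,0],[0.75,0.52,0,0,0,0,0],[0,0,0,0,0,-0.0365,0],[0,0,0,0,0,-0.0365,0],[0,0,0,0,0,-0.0365,0],[0,0,0,0,0,-0.0365,0],[0,0,0,0,0,-0.0365,0],[0,0,0,0,0,-0.0365,0],[0,0,0,0,0,-0.0365,0],[0,0,1,0,0,0,0],[0,0,1,0,0,0,0],[0,0,0,0,0,0,0],[0,0,0,0,0,0,0],[0,0,0,0,0,0,0]]'
python3 - <<'E'
from h import *
cv2.imwrite("pics/wrist2.png",arm.capture("wrist"))
E
```

```text
time: 3.17
eef_pos: [0.4731, -0.2948, 0.2431]
ee_rot: [[-0.72, 0.694, 0.0], [0.694, 0.72, -0.0], [-0.001, 0.0, -1.0]]
contact_force: [0.2, -0.6, -0.1]
width: 0.0851
finger_force: 0.0
```

View pics/wrist2.png

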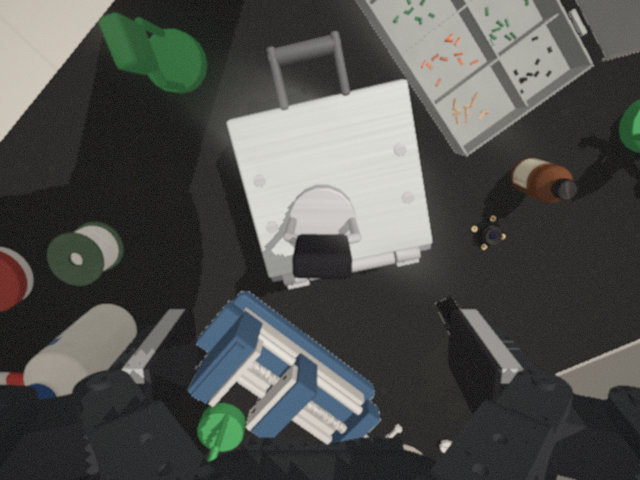

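The weight's legs (292,230) and (355,230) are level and centred on the tool axis, with the block at (322,257). I'll descend and grip.

```bash
python3 -m inch '[[0,0,1,0,0,0,0],[0,0,1,0,0,0,0],[0,0,1,0,0,0,0],[0,0,1,0,0,0,0],[0,0,0.55,0,0,0,0],[0,0,0,0,0,0,0],[0,0,0,0,0,0,255],[0,0,0,0,0,0,255],[0,0,0,0,0,0,255],[0,0,0,0,0,0,255],[0,0,0,0,0,0,255],[0,0,0,0,0,0,255],[0,0,0,0,0,0,255],[0,0,0,0,0,0,255],[0,0,0,0,0,0,255],[0,0,0,0,0,0,255]]' 50
```

```text
time: 4.55
eef_pos: [0.4731, -0.2952, 0.1522]
ee_rot: [[-0.719, 0.695, 0.001], [0.695, 0.719, -0.001], [-0.002, 0.0, -1.0]]
contact_force: [-0.6, 2.0, 7.8]
width: 0.0293
finger_force: 48.9
```

```bash
python3 - <<'E'
import cv2
a=cv2.imread("pics/scene1.png")[130:290,110:320]
cv2.imwrite("pics/crop3.png",cv2.resize(a,None,fx=3.75,fy=3.75,interpolation=cv2.INTER_CUBIC))
E
```

```text
(no output)
```

View pics/crop3.png

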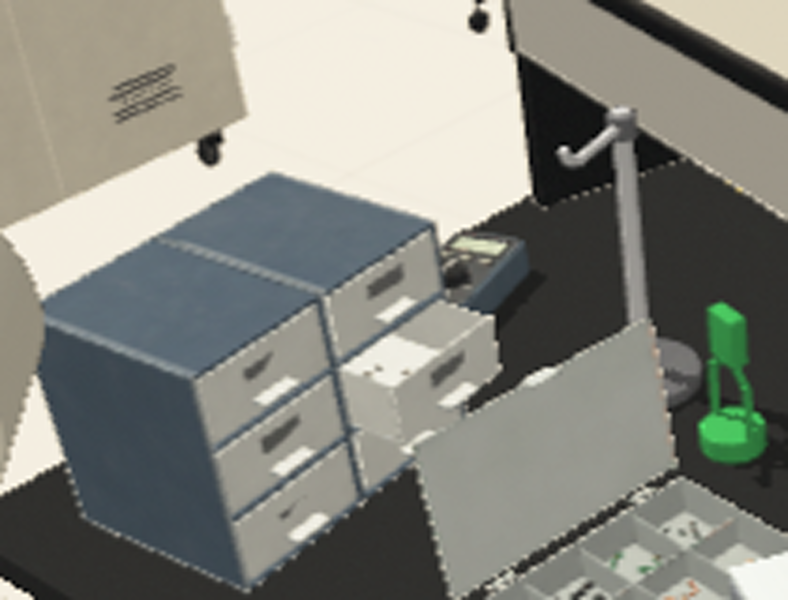

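The post top is at crop (623,112), the hook tip at (563,152), and the cabinet front corner at (195,378) over (247,588).

```bash
python3 - <<'E'
from h import *
np.set_printoptions(precision=4,suppress=True)
S=cam("scene"); q=lambda u,v:(110+(u+.5)/3.75-.5,130+(v+.5)/3.75-.5)
b=onz(S,q(247,588),0); print("cab base",b)
for z in(.14,.17,.2,.23,.26): print(z,onz(S,q(195,378),z))
b2=onz(S,q(435,222),.2); print(b2)
print("tip",onz(S,q(563,146),.232),"top",onz(S,q(623,110),.227))
print("lid of tray corner low", onz(S,q(668,462),.03))
for z in(.1,.13,.16): print(z,onz(S,q(650,322),z))
print(proj(S,(.652,.0605,.227)),q(623,110),proj(S,(.5775,.0458,.232)),q(563,146))
E
```

```text
cab base [0.3138 0.1206 0.    ]
0.14 [0.3383 0.1569 0.14  ]
0.17 [0.3128 0.1144 0.17  ]
0.2 [0.2873 0.0719 0.2   ]
0.23 [0.2618 0.0294 0.23  ]
0.26 [ 0.2363 -0.0131  0.26  ]
[0.4969 0.0914 0.2   ]
tip [0.58   0.0498 0.232 ] top [0.6522 0.0601 0.227 ]
lid of tray corner low [ 0.5506 -0.0478  0.03  ]
0.1 [0.6008 0.0042 0.1   ]
0.13 [ 0.5649 -0.0288  0.13  ]
0.16 [ 0.529  -0.0617  0.16  ]
[275.6013 158.9581] (275.76666666666665, 158.96666666666667) [260.2956 169.3512] (259.76666666666665, 168.56666666666666)
```

```bash
python3 -m inch '[[0,0,-0.92,0,0,0,255],[0,0,-0.92,0,0,0,255],[0,0,-0.92,0,0,0,255],[0,0,-0.92,0,0,0,255],[0,0,-0.92,0,0,0,255],[0,0,-0.92,0,0,0,255],[0,0,0,0,0,0,255],[0,0,0,0,0,0,255]]'
python3 -m inch '[[0.475,0.6925,0,0,0,0,255],[0.475,0.6925,0,0,0,0,255],[0.475,0.6925,0,0,0,0,255],[0.475,0.6925,0,0,0,0,255],[0.475,0.6925,0,0,0,0,255],[0.475,0.6925,0,0,0,0,255],[0.475,0.6925,0,0,0,0,255],[0.475,0.6925,0,0,0,0,255],[0.475,0.6925,0,0,0,0,255],[0.475,0.6925,0,0,0,0,255],[0.475,0.6925,0,0,0,0,255],[0.475,0.6925,0,0,0,0,255],[0.475,0.6925,0,0,0,0,255],[0.475,0.6925,0,0,0,0,255],[0.475,0.6925,0,0,0,0,255],[0.475,0.6925,0,0,0,0,255],[0.475,0.6925,0,0,0,0,255],[0.475,0.6925,0,0,0,0,255],[0.475,0.6925,0,0,0,0,255],[0.475,0.6925,0,0,0,0,255]]'
python3 -m inch '[[0,0,0,0,0,-0.0306,255],[0,0,0,0,0,-0.0306,255],[0,0,0,0,0,-0.0306,255],[0,0,0,0,0,-0.0306,255],[0,0,0,0,0,-0.0306,255],[0,0,0,0,0,-0.0306,255],[0,0,0,0,0,-0.0306,255],[0,0,0,0,0,-0.0306,255],[0,0,0,0,0,-0.0306,255],[0,0,0,0,0,-0.0306,255],[0,0,0,0,0,0,255],[0,0,0,0,0,0,255],[0,0,0,0,0,0,255]]'
python3 - <<'E'
from h import *
w=arm.capture("wrist"); s=arm.capture("scene")[130:230,210:320]; 
s=cv2.resize(s,None,fx=4,fy=4,interpolation=cv2.INTER_CUBIC)
c=cv2.resize(w[100:480,160:480],(337,400))
cv2.imwrite("pics/cmp1.png",cv2.hconcat([s,c]))
E
```

```text
time: 5.22
eef_pos: [0.4728, -0.2952, 0.2623]
ee_rot: [[-0.719, 0.695, 0.001], [0.695, 0.719, -0.001], [-0.002, 0.0, -1.0]]
contact_force: [0.3, 0.2, -3.5]
width: 0.0293
finger_force: 50.1
time: 6.88
eef_pos: [0.5278, 0.0371, 0.2604]
ee_rot: [[-0.719, 0.695, -0.002], [0.695, 0.719, 0.0], [0.002, -0.001, -1.0]]
contact_force: [-0.2, 0.1, -2.2]
width: 0.0292
finger_force: 50.1
time: 7.97
eef_pos: [0.5281, 0.0363, 0.2611]
ee_rot: [[-0.982, -0.189, -0.001], [-0.189, 0.982, 0.0], [0.001, 0.0, -1.0]]
contact_force: [-0.0, -0.1, -3.0]
width: 0.0293
finger_force: 50.3
```

View pics/cmp1.png

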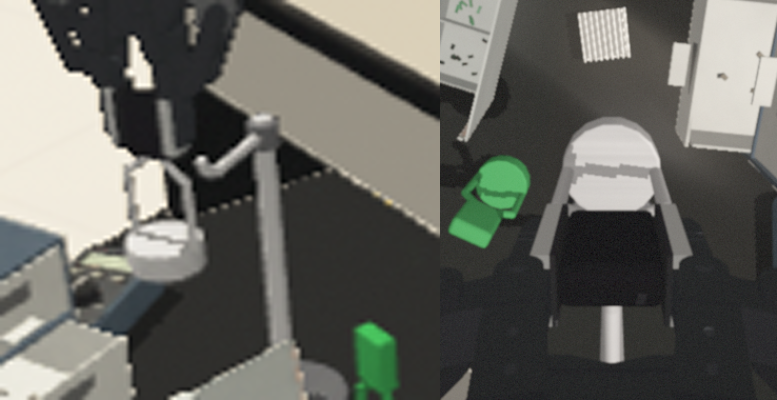

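The weight hangs upright in the gripper, its window facing the hook. In the wrist view the hook (612,335) lies in line with the block. I'll slide on and lower.

```bash
python3 -m inch '[[-0.52,0,0,0,0,0,255],[-0.52,0,0,0,0,0,255],[-0.52,0,0,0,0,0,255],[-0.52,0,0,0,0,0,255],[-0.52,0,0,0,0,0,255],[-0.52,0,0,0,0,0,255],[-0.52,0,0,0,0,0,255],[-0.52,0,0,0,0,0,255],[0,0,0,0,0,0,255],[0,0,0,0,0,0,255]]'
python3 -m inch '[[0,0,0.5,0,0,0,255],[0,0,0.5,0,0,0,255],[0,0,0.4,0,0,0,255],[0,0,0.1,0,0,0,255],[0,0,0.1,0,0,0,255],[0,0,0,0,0,0,255],[0,0,0,0,0,0,255]]'
```

```text
time: 8.9
eef_pos: [0.6106, 0.0524, 0.2612]
ee_rot: [[-0.981, -0.192, -0.0], [-0.192, 0.981, -0.0], [0.0, 0.0, -1.0]]
contact_force: [-0.6, 0.7, -1.7]
width: 0.0293
finger_force: 50.3
time: 9.48
eef_pos: [0.6102, 0.0522, 0.2298]
ee_rot: [[-0.981, -0.192, 0.0], [-0.192, 0.981, 0.0], [-0.0, -0.0, -1.0]]
contact_force: [-0.3, 0.4, -1.8]
width: 0.0296
finger_force: 50.3
```

```bash
python3 -m inch '[[0,0,0.1,0,0,0,255],[0,0,0.1,0,0,0,255],[0,0,0,0,0,0,255]]'; python3 -m inch '[[0,0,0.05,0,0,0,255],[0,0,0.05,0,0,0,255],[0,0,0,0,0,0,255]]';
```

```text
time: 9.73
eef_pos: [0.6104, 0.0522, 0.2263]
ee_rot: [[-0.981, -0.192, 0.001], [-0.192, 0.981, -0.0], [-0.001, -0.0, -1.0]]
contact_force: [-1.4, -0.7, 5.5]
width: 0.0292
finger_force: 51.4
time: 9.98
eef_pos: [0.6107, 0.0522, 0.2259]
ee_rot: [[-0.981, -0.192, 0.003], [-0.192, 0.981, -0.0], [-0.003, -0.001, -1.0]]
contact_force: [-9.1, -0.9, 25.0]
width: 0.0292
finger_force: 53.8
```

```bash
python3 -m inch '[[0,0,-0.1,0,0,0,255],[0,0,0,0,0,0,255],[0,0,0,0,0,0,140],[0,0,0,0,0,0,140],[0,0,0,0,0,0,100],[0,0,0,0,0,0,100],[0,0,0,0,0,0,60],[0,0,0,0,0,0,60],[0,0,0,0,0,0,60],[0,0,0,0,0,0,60]]'
python3 - <<'E'
from h import *
s=arm.capture("scene")[130:230,210:320]; d=arm.capture("side")[110:210,285:385]
cv2.imwrite("pics/cmp2.png",cv2.hconcat([cv2.resize(s,(440,400),interpolation=cv2.INTER_CUBIC),cv2.resize(d,(360,400),interpolation=cv2.INTER_CUBIC)]))
E
```

```text
time: 10.82
eef_pos: [0.6101, 0.0522, 0.2256]
ee_rot: [[-0.981, -0.192, -0.0], [-0.192, 0.981, -0.0], [0.0, -0.0, -1.0]]
contact_force: [-0.9, 0.1, 0.2]
width: 0.0656
finger_force: 0.0
```

View pics/cmp2.png

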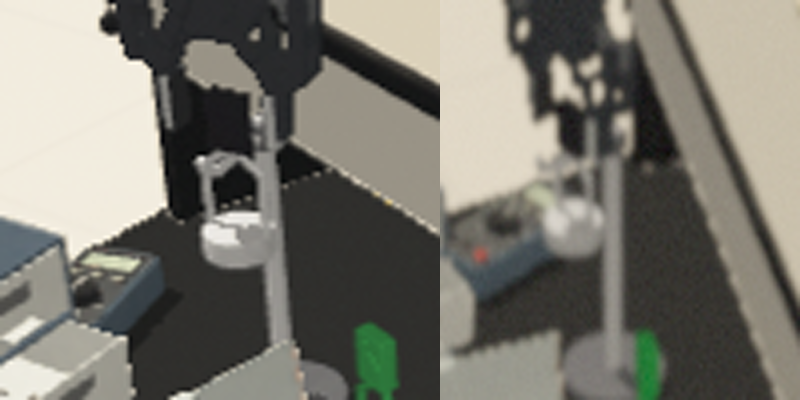

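The weight hangs by its bail on the hook (crop 230,160), let go. Next I back off upward and go over the lid bar.

```bash
python3 -m inch '[[0,0,-0.3,0,0,0,60],[0,0,-0.7,0,0,0,60],[0,0,-1,0,0,0,60],[0,0,-1,0,0,0,60]]'
python3 -m inch '[[0.762,-0.638,0,0,0,0,188],[0.762,-0.638,0,0,0,0,188],[0.762,-0.638,0,0,0,0,188],[0.762,-0.638,0,0,0,0,188],[0.762,-0.638,0,0,0,0,188],[0.762,-0.638,0,0,0,0,188],[0.762,-0.638,0,0,0,0,188],[0.762,-0.638,0,0,0,0,188],[0.762,-0.638,0,0,0,0,188],[0.762,-0.638,0,0,0,0,188],[0.762,-0.638,0,0,0,0,188],[0.762,-0.638,0,0,0,0,188],[0.762,-0.638,0,0,0,0,188],[0.762,-0.638,0,0,0,0,188],[0.762,-0.638,0,0,0,0,188],[0.762,-0.638,0,0,0,0,188],[0.762,-0.638,0,0,0,0,188],[0.762,-0.638,0,0,0,0,188],[0,0,0,0,0,0,188],[0,0,0,0,0,0,188]]'
python3 -m inch '[[0,0,0,0,0,0.0369,188],[0,0,0,0,0,0.0369,188],[0,0,0,0,0,0.0369,188],[0,0,0,0,0,0.0369,188],[0,0,0,0,0,0.0369,188],[0,0,0,0,0,0.0369,188],[0,0,0,0,0,0.0369,188],[0,0,0,0,0,0.0369,188],[0,0,0,0,0,0.0369,188],[0,0,0,0,0,0.0369,188],[0,0,0,0,0,0.0369,188],[0,0,0,0,0,0.0369,188],[0,0,0,0,0,0.0369,188],[0,0,0,0,0,0.0369,188],[0,0,0,0,0,0.0369,188],[0,0,0,0,0,0.0369,188],[0,0,0,0,0,0.0369,188],[0,0,0,0,0,0.0369,188],[0,0,0,0,0,0.0369,188],[0,0,0,0,0,0.0369,188]]'
python3 -m inch '[[0,0,0,0,0,0,188],[0,0,0,0,0,0,188],[0,0,0,0,0,0,188]]'
python3 - <<'E'
from h import *
import pickle
o=arm.get_obs(); print(o["qpos"]); im=arm.capture("wrist"); cv2.imwrite("pics/wrist3.png",im); W=cam("wrist",o)
pickle.dump(o,open("w3.pkl","wb"))
print("expected bar px",proj(W,(.3848,-.226,.069)))
g=im.max(2); u,v=map(int,proj(W,(.3848,-.226,.069)))
print(g[max(0,v-40):v+60:3,u]); print(g[v,u-60:u+60:4])
E
```

```text
time: 11.25
eef_pos: [0.6098, 0.0522, 0.2865]
ee_rot: [[-0.981, -0.192, -0.001], [-0.192, 0.981, 0.0], [0.001, 0.0, -1.0]]
contact_force: [0.4, -0.1, 0.4]
width: 0.0658
finger_force: 0.0
time: 12.92
eef_pos: [0.3846, -0.2264, 0.2862]
ee_rot: [[-0.982, -0.19, 0.001], [-0.19, 0.982, -0.0], [-0.0, -0.0, -1.0]]
contact_force: [0.5, 0.1, -0.1]
width: 0.0224
finger_force: 0.0
time: 14.58
eef_pos: [0.3855, -0.2252, 0.2859]
ee_rot: [[0.531, 0.848, 0.0], [0.848, -0.531, 0.0], [0.0, 0.0, -1.0]]
contact_force: [0.4, 0.3, -0.1]
width: 0.0224
finger_force: 0.0
time: 14.83
eef_pos: [0.3852, -0.2256, 0.2858]
ee_rot: [[0.523, 0.853, 0.0], [0.853, -0.523, -0.0], [0.0, 0.0, -1.0]]
contact_force: [0.8, 0.0, -0.1]
width: 0.0229
finger_force: 0.0
[-3.80268319e+01  1.03759191e+01  9.61820546e+01  4.77847408e-03
  7.34345777e+01 -6.52720997e+00]
expected bar px [322.07053771 201.645162  ]
[ 75  72  72  72  97 134 115 115 117 113 114 117 114 115 116 112 116 115
 112 110 110 110 128 115  59  57  53  52  52  51  44  51  50  49]
[ 52  52  48  49  53  51  47  53  56  50  61  67  64 105 120 113  90  75
  81  85  75  87  84 123 160 214 215 218 217 217]
```

```bash
python3 - <<'E'
from h import *
import pickle
W=cam("wrist",pickle.load(open("w1.pkl","rb")))
print(onz(W,(185,152),.018),onz(W,(147,160),.114))
E
python3 -m inch '[[0,-0.05,1,0,0,0,188],[0,0,1,0,0,0,188],[0,0,1,0,0,0,188],[0,0,1,0,0,0,188],[0,0,1,0,0,0,188],[0,0,1,0,0,0,188],[0,0,1,0,0,0,188],[0,0,1,0,0,0,188],[0,0,0.5,0,0,0,188],[0,0,0.5,0,0,0,188],[0,0,0,0,0,0,188]]'
```

```text
[ 0.31303293 -0.30212424  0.018     ] [ 0.31563666 -0.29983294  0.114     ]
time: 15.8
eef_pos: [0.3835, -0.2248, 0.1042]
ee_rot: [[0.525, 0.851, -0.002], [0.851, -0.525, 0.002], [0.0, -0.003, -1.0]]
contact_force: [-0.6, -0.1, -0.8]
width: 0.0225
finger_force: 0.0
```

```bash
python3 -m inch '[[0,0,0.4,0,0,0,188],[0,0,0.4,0,0,0,188],[0,0,0.4,0,0,0,188],[0,0,0.4,0,0,0,188],[0,0,0,0,0,0,188]]'
python3 -m inch '[[0,0,0.4,0,0,0,188],[0,0,0.4,0,0,0,188],[0,0,0.4,0,0,0,188],[0,0,0,0,0,0,188],[0,0,0,0,0,0,255],[0,0,0,0,0,0,255],[0,0,0,0,0,0,255],[0,0,0,0,0,0,255],[0,0,0,0,0,0,255],[0,0,0,0,0,0,255]]' 30
```

```text
time: 16.22
eef_pos: [0.3836, -0.225, 0.0724]
ee_rot: [[0.526, 0.85, -0.001], [0.85, -0.526, 0.001], [0.0, -0.002, -1.0]]
contact_force: [-0.4, 0.9, 0.4]
width: 0.0224
finger_force: 0.0
time: 17.05
eef_pos: [0.3835, -0.2249, 0.0498]
ee_rot: [[0.526, 0.85, -0.001], [0.85, -0.526, 0.001], [0.0, -0.001, -1.0]]
contact_force: [-4.7, 2.7, -1.7]
width: 0.0107
finger_force: 29.3
```

```bash
python3 - <<'E'
import numpy as np
t=np.linspace(0,1.70,35); s=7.95*np.diff(1-np.cos(t)); h=-7.95*np.diff(np.sin(t))
print(",".join("[0,%.2f,%.2f,0,0,0,255]"%x for x in zip(s,h)))
E
```

```text
[0,0.01,-0.40,0,0,0,255],[0,0.03,-0.40,0,0,0,255],[0,0.05,-0.39,0,0,0,255],[0,0.07,-0.39,0,0,0,255],[0,0.09,-0.39,0,0,0,255],[0,0.11,-0.38,0,0,0,255],[0,0.13,-0.38,0,0,0,255],[0,0.15,-0.37,0,0,0,255],[0,0.16,-0.36,0,0,0,255],[0,0.18,-0.35,0,0,0,255],[0,0.20,-0.34,0,0,0,255],[0,0.22,-0.33,0,0,0,255],[0,0.23,-0.32,0,0,0,255],[0,0.25,-0.31,0,0,0,255],[0,0.26,-0.30,0,0,0,255],[0,0.28,-0.28,0,0,0,255],[0,0.29,-0.27,0,0,0,255],[0,0.31,-0.25,0,0,0,255],[0,0.32,-0.24,0,0,0,255],[0,0.33,-0.22,0,0,0,255],[0,0.34,-0.21,0,0,0,255],[0,0.35,-0.19,0,0,0,255],[0,0.36,-0.17,0,0,0,255],[0,0.37,-0.15,0,0,0,255],[0,0.37,-0.13,0,0,0,255],[0,0.38,-0.12,0,0,0,255],[0,0.39,-0.10,0,0,0,255],[0,0.39,-0.08,0,0,0,255],[0,0.39,-0.06,0,0,0,255],[0,0.40,-0.04,0,0,0,255],[0,0.40,-0.02,0,0,0,255],[0,0.40,0.00,0,0,0,255],[0,0.40,0.02,0,0,0,255],[0,0.40,0.04,0,0,0,255]
```

```bash
python3 -m inch '[[0,0.01,-0.40,0,0,0,255],[0,0.03,-0.40,0,0,0,255],[0,0.05,-0.39,0,0,0,255],[0,0.07,-0.39,0,0,0,255],[0,0.09,-0.39,0,0,0,255],[0,0.11,-0.38,0,0,0,255],[0,0,0,0,0,0,255]]'
```

```text
time: 17.63
eef_pos: [0.3897, -0.2287, 0.0985]
ee_rot: [[0.526, 0.85, -0.0], [0.85, -0.526, 0.0], [-0.0, -0.001, -1.0]]
contact_force: [-7.7, 5.1, 0.6]
width: 0.0113
finger_force: 29.6
```

```bash
python3 -m inch '[[0,0.13,-0.38,0,0,0,255],[0,0.15,-0.37,0,0,0,255],[0,0.16,-0.36,0,0,0,255],[0,0.18,-0.35,0,0,0,255],[0,0.20,-0.34,0,0,0,255],[0,0.22,-0.33,0,0,0,255],[0,0.23,-0.32,0,0,0,255],[0,0.25,-0.31,0,0,0,255],[0,0.26,-0.30,0,0,0,255],[0,0.28,-0.28,0,0,0,255],[0,0,0,0,0,0,255],[0,0,0,0,0,0,255]]'
python3 - <<'E'
from h import *
im=arm.capture("wrist"); cv2.imwrite("pics/wrist4.png",im); o=arm.get_obs(); print(o["wrist_torque"],o["contact_force"])
E
```

```text
time: 18.63
eef_pos: [0.4225, -0.2487, 0.1648]
ee_rot: [[0.526, 0.85, -0.005], [0.85, -0.526, 0.003], [0.0, -0.005, -1.0]]
contact_force: [-22.6, 13.1, 23.1]
width: 0.0108
finger_force: 31.0
[2.29237889 3.70724948 0.0258306 ] [-23.01560934  13.2852214   22.92633945]
```

```bash
python3 -m inch '[[0,-0.06,-0.1,0,0,0,255],[0,-0.06,-0.1,0,0,0,255],[0,0,0,0,0,0,255],[0,0,0,0,0,0,255]]'
python3 - <<'E'
from h import *
o=arm.get_obs(); print(o["wrist_torque"],o["contact_force"],o["eef_pos"],o["dq"])
E
```

```text
time: 19.02
eef_pos: [0.4252, -0.2506, 0.1687]
ee_rot: [[0.527, 0.85, 0.005], [0.85, -0.527, -0.002], [0.0, 0.005, -1.0]]
contact_force: [10.6, -2.0, -12.4]
width: 0.0109
finger_force: 30.3
[-0.21056154 -1.50606345  0.10496286] [ 10.64435915  -2.0175043  -12.407675  ] [ 0.4252492  -0.25057809  0.16873581] [-0.05657265  0.1738475   0.11847137 -0.11592673  0.11265916  0.02388435]
```

```bash
python3 -m inch '[[0,0.29,-0.27,0,0,0,255],[0,0.31,-0.25,0,0,0,255],[0,0.32,-0.24,0,0,0,255],[0,0.33,-0.22,0,0,0,255],[0,0,0,0,0,0,255],[0,0,0,0,0,0,255]]'
python3 - <<'E'
from h import *
o=arm.get_obs(); f=o["contact_force"]; print("Fs",f[0]*.85-f[1]*.526,"Fz",f[2],o["wrist_torque"])
p=o["eef_pos"]; print("s",(p[0]-.3835)*.85-(p[1]+.2249)*.526,"h",p[2]-.0498)
E
```

```text
time: 19.52
eef_pos: [0.4451, -0.2627, 0.1881]
ee_rot: [[0.527, 0.85, 0.001], [0.85, -0.527, -0.0], [0.0, 0.001, -1.0]]
contact_force: [-0.4, 5.0, -1.4]
width: 0.0107
finger_force: 30.7
Fs -2.916457053941894 Fz -1.3631158018815794 [ 0.80364045 -0.02931458  0.09748997]
s 0.07226214264093586 h 0.13830878434792615
```

```bash
cat > r.py <<'E'
from h import *
o=arm.get_obs(); f=o["contact_force"]; print("Fs",f[0]*.85-f[1]*.526,"Fz",f[2],o["wrist_torque"])
p=o["eef_pos"]; print("s",(p[0]-.3835)*.85-(p[1]+.2249)*.526,"h",p[2]-.0498)
E
python3 -m inch '[[0,0.34,-0.21,0,0,0,255],[0,0.35,-0.19,0,0,0,255],[0,0.36,-0.17,0,0,0,255],[0,0.37,-0.15,0,0,0,255],[0,0,0,0,0,0,255],[0,0,0,0,0,0,255]]';python3 r.py
```

```text
time: 20.02
eef_pos: [0.4694, -0.2779, 0.2029]
ee_rot: [[0.526, 0.85, 0.001], [0.85, -0.526, -0.001], [0.0, 0.001, -1.0]]
contact_force: [-2.1, 6.1, 7.7]
width: 0.0106
finger_force: 31.5
Fs -4.963394843638269 Fz 7.735947411216279 [1.10491579 0.51213993 0.06231235]
s 0.10090657234875229 h 0.1531146613224001
```

```bash
python3 -m inch '[[0,0.37,-0.17,0,0,0,255],[0,0.38,-0.15,0,0,0,255],[0,0.39,-0.12,0,0,0,255],[0,0.39,-0.10,0,0,0,255],[0,0.39,-0.08,0,0,0,255],[0,0,0,0,0,0,255],[0,0,0,0,0,0,255]]';python3 r.py
```

```text
time: 20.6
eef_pos: [0.5024, -0.2982, 0.2143]
ee_rot: [[0.526, 0.85, 0.001], [0.85, -0.526, 0.0], [0.001, 0.001, -1.0]]
contact_force: [2.3, 5.7, -3.4]
width: 0.0104
finger_force: 30.1
Fs -1.0859979209731025 Fz -3.373880932690153 [ 0.92533064 -0.22447765  0.0066909 ]
s 0.13966384591616188 h 0.16450315690369677
```

```bash
python3 -m inch '[[0,0.4,-0.04,0,0,0,255],[0,0.4,-0.02,0,0,0,255],[0,0.4,0,0,0,0,255],[0,0.4,0.02,0,0,0,255],[0,0.4,0.04,0,0,0,255],[0,0,0,0,0,0,255],[0,0,0,0,0,0,255],[0,0,0,0,0,0,255],[0,0,0,0,0,0,255],[0,0,0,0,0,0,255],[0,0,0,0,0,0,255]]';python3 r.py
python3 - <<'E'
from h import *
cv2.imwrite("pics/scene5.png",arm.capture("scene")); cv2.imwrite("pics/side5.png",arm.capture("side"))
S=cam("scene");D=cam("side")
xf=np.array([.851,-.5255,0]);yf=np.array([.5255,.851,0]);z=np.array([0,0,1]);c=np.array([.52,-.3095,.069])
import numpy as np
for C,n in((S,"scene"),(D,"side")):
    im=cv2.imread(f"pics/{n}5.png").max(2)
    # edge score of lid outline vs angle: brightness inside front edge minus outside
    for th in np.arange(1.5,1.91,.05):
        e=-np.cos(th)*xf+np.sin(th)*z
        a=[];b=[]
        for y in list(np.linspace(-.058,-.03,12))+list(np.linspace(.03,.058,12)):
            for L,l in((.120,a),(.132,b)):
                u,v=proj(C,c+L*e+y*yf).round().astype(int); l.append(int(im[v,u]))
        print(n,round(th,2),np.mean(a).round(),np.mean(b).round(),proj(C,c+.126*e+.06*yf).round(),proj(C,c+.126*e-.06*yf).round())
E
```

```text
time: 21.52
eef_pos: [0.5365, -0.3192, 0.2148]
ee_rot: [[0.526, 0.85, 0.002], [0.85, -0.526, -0.001], [0.0, 0.002, -1.0]]
contact_force: [2.5, 5.5, 1.5]
width: 0.0107
finger_force: 30.7
Fs -0.7974463500517399 Fz 1.468078228879479 [ 0.97650835 -0.2717759   0.02201526]
s 0.1796487868746845 h 0.1650438449667842
scene 1.5 160.0 142.0 [354. 225.] [380. 255.]
scene 1.55 181.0 168.0 [357. 224.] [383. 254.]
scene 1.6 191.0 174.0 [359. 224.] [385. 254.]
scene 1.65 181.0 177.0 [362. 223.] [388. 253.]
scene 1.7 177.0 38.0 [364. 223.] [391. 253.]
scene 1.75 119.0 34.0 [367. 223.] [394. 252.]
scene 1.8 43.0 48.0 [369. 223.] [396. 252.]
scene 1.85 49.0 59.0 [372. 223.] [399. 252.]
scene 1.9 57.0 61.0 [374. 223.] [401. 252.]
side 1.5 112.0 110.0 [354. 222.] [353. 254.]
side 1.55 129.0 127.0 [357. 222.] [356. 254.]
side 1.6 133.0 130.0 [360. 222.] [358. 254.]
side 1.65 145.0 137.0 [362. 222.] [361. 255.]
side 1.7 120.0 117.0 [365. 222.] [364. 255.]
side 1.75 81.0 75.0 [367. 222.] [367. 255.]
side 1.8 84.0 90.0 [370. 223.] [369. 256.]
side 1.85 83.0 54.0 [372. 224.] [372. 256.]
side 1.9 53.0 54.0 [374. 224.] [374. 257.]
```

The scene image fits the lid edge at 1.70 rad, and the forces are near zero. I'll check that the weight is still hanging, then hand in.

```bash
python3 - <<'E'
from h import *
a=cv2.imread("pics/cmp2.png")[150:270,195:275]; s=cv2.imread("pics/scene5.png")[130:230,210:320]
b=cv2.resize(s,(440,400),interpolation=cv2.INTER_CUBIC)[150:270,195:275]
d=cv2.absdiff(a,b).mean(); print("weight region diff",d, arm.get_obs()["dq"].round(2))
if d<12: print(arm.close_job())
E
```

```text
weight region diff 5.982916666666667 [ 0.06  0.02 -0.01  0.07  0.01  0.03]
the job is handed in; nothing more can be done
None
```

The weight hangs on the hook and the gripper is holding the lid still at about 1.70 rad, as measured from the arm position and the scene image. The job is handed in; no verdict came back.

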